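# Press the rectangular stop insert flush into the tooling plate

## Robot

A 6-joint arm with a two-finger parallel gripper is mounted at the origin on the work surface. World frame = base frame: x ahead of the robot, y to its left, z up, the work surface at z = 0. Lengths are in m, angles in rad, forces in N, time in s.
With the tool pointing down it reaches from about 0.25 to 0.775 m from the base axis. Payload 4 kg.
Tool frame: the origin (TCP) lies midway between the tips of the shut fingers; the grasp point (between the pads) lies 19 mm behind it; z points along the fingers, y is the direction in which the jaws open and shut (so a half turn about z gives the same grasp; the last joint's range is limited). The gripper opens to 94 mm and grips with 3 to 60 N. Pads are 16 mm wide; open, the fingers measure 119 mm over their backs; the gripper's body (75 mm by 177 mm) begins 78 mm behind the grasp point.
Start: joints at [-0.103, 0.087, 1.371, -0, 1.684, -0.103], TCP at [0.55, -0, 0.206] pointing down, gripper open.
Joint ranges: [-3.1, 3.1], [-0.76, 2.03], [0.27, 2.55], [-1.08, 4.22], [0.17, 2.65], [-2.57, 2.57]. Speed limits (rad/s): [2.79, 2.79, 3.14, 3.14, 3.14, 3.14].

## Interface

Orientations are given as a rotation vector (axis times angle).
In Python, from rig import env, imaging gives the robot as it stands. The module is installed in compiled form; this text tells all that it offers.
- The arm moves only by the shell command python3 -m inch 'ROWS' [FORCE]. ROWS is a JSON object of lists of equal length, an entry for each row: "gripper": the finger opening in m, from 0 to 0.094; "travel": the shift along the tool's x, y, z in m, a list of three; "twist": the turn about the tool's z in degrees. In form: {"gripper": [gripper, ...], "travel": [[dx, dy, dz], ...], "twist": [twist, ...]}. A call has 1 to 5 rows; each row is the pose to reach, as a shift and turn from the pose measured when the call began, along the tool's axes at that moment; what a row does not reach only later rows make up. A row lasts 1/10 s, in which the tool goes at most 50 mm and 8.59 degrees, less where a joint would pass 70% of its speed; a pose out of reach is approached as far as the arm can. A call with a gripper value outside its range is refused whole. The fingers move at their own pace and stop on an object; FORCE is the grip in N (left out, the last holds). Time passes only in rows, so rows that repeat a pose let the fingers close. It gives the time, the measured TCP pose, the force and the opening at its end, in the units of the state.
- env.state(): the state, without advancing time (a new reading comes with each control period).
- imaging.read_camera(name): name is "scene" or "side" or "wrist"; returns the picture (480x640x3 uint8, red, green, blue); there is no depth.
- imaging.camera_params(name): a dict with "fovy" (degrees; the focal length in pixels is half the picture's height over the tangent of half this angle, whatever the lens; pixels are square), "cx", "cy" (the principal point, pixels), "extrinsics" (4x4, takes a point from world to camera coordinates). Camera axes: x right, y up, looking along -z (the intrinsics and any distortion apply to the point x, -y, -z); pixel columns grow to the right and rows downward; lengths in m; the calibration is good to about 2 mm. A picture is of the moment at which its call begins: read the wrist's pose just before it. camera_params takes no time and is no camera call; for the wrist camera it gives the pose at the moment of the call.
- env.hand_in(): hands the job in, once; it reports no verdict.
The state is a dict: "t": time; "joint_positions": joint angles; "joint_velocities": joint speeds; "effort": joint torques, N m; "tool_pos": TCP position; "orientation": TCP orientation; "force": force on the tool from outside, world axes, zero at the start; "torque": the same for the moment, N m; "width": finger opening in m.
Only numpy, scipy, OpenCV 4.12 (cv2) and the standard library are available. Lean on these libraries where they do the work, as an engineer would, in place of code of your own. Each camera call takes 0.05 s, during which the arm holds its last target. There are 200 camera calls.

## Task

The tooling plate on the print-shop bench has one open rectangular recess. Pick up the rectangular stop insert by its bar, lower it (do not drop it) into that recess and press it down until its body is fully home, flush with the top of the plate, then let go. Leave the square and the round insert where they are.

Things in the scene. Friction and masses are not known exactly. Their poses are not given: they have to be found in the camera images.
- insert: Rectangular stop insert: loose aluminium block 60 (x) by 40 (y) by 28 mm high, upright steel bar centred on top, 46 mm long (x), 14 mm thick (y), 30 mm high (58 mm in all); about 0.2 kg. Origin: centre of its underside, z up. Grip it across the bar's 14 mm. It fits the recess either way round.
- recess (a point): Centre of the recess's mouth, level with the top of the fixed grey plate (120 x 220 x 36 mm). Recess 68 (x) by 48 mm (y), mouth chamfered 6 mm, z up. A friction-held pad inside lets the insert stand 8 mm proud; over 9 N (12 to 20 is fine) slides it down to a stop, where it stays: underside 28 mm below this point, body flush. A fixed round insert with the same bar sits 110 mm off to +y.
- square_insert: Does not fit, leave it: loose aluminium block 62 by 62 by 28 mm high with the same bar on top. Origin: centre of its underside.
- round_insert: Does not fit, leave it: loose aluminium disc 62 mm in diameter, 28 mm high, with the same bar on top. Origin: centre of its underside.
Things that resemble listed ones, but are neither listed nor needed, are in the scene too. What is shaped like the insert but green or purple is not meant.

How it is judged:
On the way, in this order (a step that is already met when the one before it is completed fails the run):
1. the rectangular insert has entered the recess (horizontal distance between insert and recess below 0.012 m and z of insert in the frame of recess below -0.008 m), for 0.05 s.
2. the insert is pressed flush (horizontal distance between insert and recess below 0.012 m and z of insert in the frame of recess below -0.025 m), for 0.2 s.
At the end, for the whole second after the job is handed in: Rectangular insert in the recess: within 12 mm of its centre, 11 degrees of its direction (either way round), upright within 5 degrees, underside at least 25 mm below the plate's top (3 mm of flush), released, at rest; square and round inserts within 30 mm of their starts (all of step 2 and angle between the x axis of insert and the x axis of recess, either way round below 0.2 rad and angle between insert's own z axis and vertical below 0.1 rad and linear speed of insert below 0.02 m/s and distance of each of square_insert, round_insert from where it was at the start of the episode below 0.03 m); the robot touches nothing.
It fails at once if the rectangular insert is dropped (falls free faster than 0.6 m/s, about 20 mm) (linear speed of insert above 0.6 m/s and contact force between the fingers and insert below 0.1 N).
It fails at once if the square insert is moved by more than 30 mm (distance of square_insert from where it was at the start of the episode above 0.03 m).
It fails at once if the round insert is moved by more than 30 mm (distance of round_insert from where it was at the start of the episode above 0.03 m).
It also fails if it takes over 40 s, if anything falls off the work surface, if the arm or the gripper's body presses on something with over 40 N, if the wrist force passes 120 N, or if a joint passes its speed limit or range.

## Working session

There is one attempt and no reset: what is moved stays moved. The work goes in short steps, Python scripts to look and compute and a shell command to move; the robot and the scene stay as the last step left them, time stands still between calls to the robot, and variables do not carry over. Pictures are saved under pics/ and viewed, about 8 in all and at most 12, crops included, and the job is handed in when it is done.

```bash
mkdir -p pics; python3 - <<'E'
from rig import env, imaging
import cv2
for n in ("scene","side","wrist"):
    p=imaging.camera_params(n); im=imaging.read_camera(n)
    cv2.imwrite(f"pics/{n}0.png",im[:,:,::-1]); print(n,p)
print(env.state())
E
```

```text
scene {'fovy': 42.44097322544381, 'cx': 300.9383147267366, 'cy': 245.76831194987093, 'extrinsics': array([[-0.85661662,  0.51593717, -0.00409825,  0.44238522],
       [-0.32856263, -0.53935773,  0.77533208,  0.09233819],
       [ 0.39781222,  0.66550888,  0.63154047, -1.1007079 ],
       [ 0.        ,  0.        ,  0.        ,  1.        ]])}
side {'fovy': 50.11795454997396, 'cx': 324.5236451535994, 'cy': 241.538419368391, 'extrinsics': array([[ 0.81562375, -0.57853145,  0.00769796, -0.44529514],
       [ 0.28967871,  0.41983901,  0.86012874, -0.16799422],
       [-0.50084343, -0.69931149,  0.51001891, -0.75821858],
       [ 0.        ,  0.        ,  0.        ,  1.        ]])}
wrist {'fovy': 59.421732787610665, 'cx': 322.83752445284, 'cy': 244.8823508084431, 'extrinsics': array([[ 9.99999885e-01,  2.25140442e-04, -4.23576631e-04,
        -5.49823125e-01],
       [-3.30448086e-04,  9.63399612e-01, -2.68069166e-01,
         2.74211439e-02],
       [ 3.47720352e-04,  2.68069275e-01,  9.63399576e-01,
        -3.90924756e-01],
       [ 0.00000000e+00,  0.00000000e+00,  0.00000000e+00,
         1.00000000e+00]])}
{'t': 0.15, 'joint_positions': array([-1.03087082e-01,  8.77759595e-02,  1.37185268e+00, -4.69746664e-05,
        1.68359148e+00, -1.03133524e-01]), 'joint_velocities': array([ 1.58359067e-05, -1.78783743e-03, -4.60980928e-03,  3.44548668e-04,
       -1.57893196e-03, -2.29793428e-03]), 'effort': array([ 1.24418581e-03, -3.40636396e+01, -3.02795255e+01,  7.18983379e-02,
        3.04441026e-02, -1.11468453e-04]), 'tool_pos': array([5.49597099e-01, 2.77136339e-05, 2.04605725e-01]), 'orientation': array([-2.22052306e+00, -2.22061453e+00,  1.66826141e-03]), 'force': array([ 0.21356978,  0.82368319, -1.11340219]), 'torque': array([0.04158483, 0.03972678, 0.04361306]), 'width': 0.09415836035356967}
```

View pics/scene0.png

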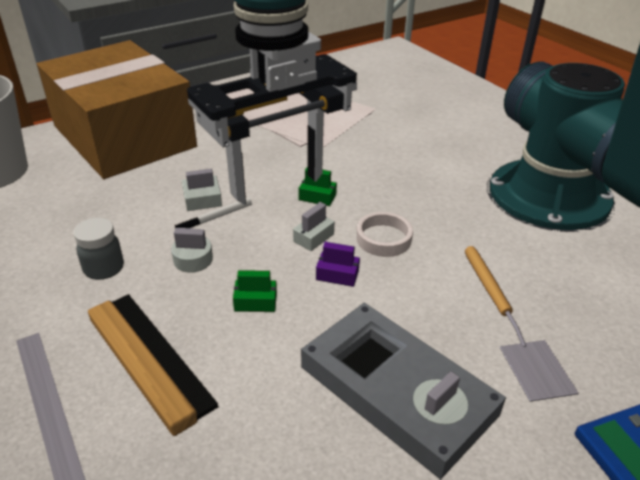

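View pics/wrist0.png

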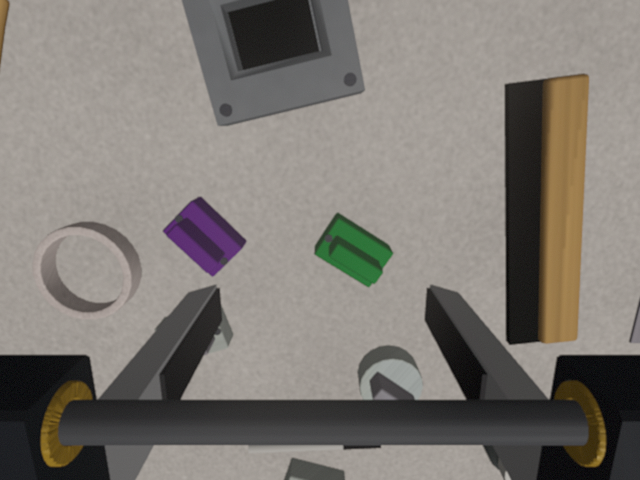

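View pics/side0.png

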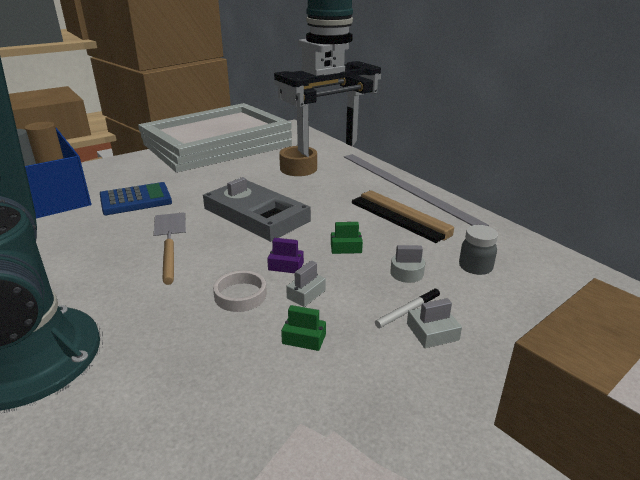

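The scene view shows the target insert at about (314,228), the square at (201,188), the round at (191,248) and the recess at (367,352). In the side view the insert is at (306,284), and in the wrist view it is hidden behind the left finger. I'll triangulate rough positions first.

```bash
cat > h.py <<'E'
import numpy as np, cv2
from rig import env, imaging
def ray(n,px,p=None):
    p=p or imaging.camera_params(n); E=p["extrinsics"]; f=240/np.tan(np.radians(p["fovy"]/2))
    px=np.atleast_2d(np.array(px,float))
    d=np.c_[(px[:,0]-p["cx"])/f,-(px[:,1]-p["cy"])/f,-np.ones(len(px))]@E[:3,:3]
    return -E[:3,:3].T@E[:3,3], d/np.linalg.norm(d,axis=1)[:,None]
def plane(n,px,z,p=None):
    c,d=ray(n,px,p); return c+d*((z-c[2])/d[:,2])[:,None]
def tri(*obs):
    A=np.zeros((3,3));b=np.zeros(3);R=[]
    for n,px in obs:
        c,d=ray(n,px); M=np.eye(3)-np.outer(d[0],d[0]); A+=M;b+=M@c;R.append((M,c))
    x=np.linalg.solve(A,b); return x,[np.linalg.norm(M@(x-c)) for M,c in R]
E
python3 - <<'E'
from h import *
np.set_printoptions(precision=4,suppress=True)
print("insert bar top",tri(("scene",(315,210)),("side",(306,268))))
print("square",tri(("scene",(201,176)),("side",(437,304))))
print("round",tri(("scene",(189,231)),("side",(408,248))))
print("plate round bar top", tri(("scene",(442,384)),("side",(237,182))))
print("recess corners scene", plane("scene",[(365,322),(406,347),(378,380),(332,352)],.036))
print("plate corners scene", plane("scene",[(364,304),(503,400),(442,464),(302,350)],.036))
print("plate corners wrist", plane("wrist",[(364,90),(219,124)],.036))
print("green near", plane("wrist",[(354,250)],.03),tri(("scene",(254,280)),("side",(347,230))))
E
```

```text
insert bar top (array([ 0.4249, -0.1125,  0.0553]), [np.float64(0.002002689108860251), np.float64(0.0020026891088603107)])
square (array([ 0.5361, -0.3054,  0.0513]), [np.float64(0.0035836270995236903), np.float64(0.0035836270995235385)])
round (array([ 0.6136, -0.164 ,  0.0554]), [np.float64(0.0004745488816441136), np.float64(0.0004745488816441974)])
plate round bar top (array([0.4851, 0.2553, 0.0624]), [np.float64(0.0011075360651503208), np.float64(0.0011075360651502952)])
recess corners scene [[0.4858 0.1122 0.036 ]
 [0.4671 0.1741 0.036 ]
 [0.5282 0.1977 0.036 ]
 [0.551  0.1328 0.036 ]]
plate corners scene [[0.4674 0.0842 0.036 ]
 [0.4222 0.2957 0.036 ]
 [0.5368 0.3217 0.036 ]
 [0.5813 0.1106 0.036 ]]
plate corners wrist [[0.582  0.1069 0.036 ]
 [0.4674 0.0814 0.036 ]]
green near [[ 0.5773 -0.0246  0.03  ]] (array([ 0.5761, -0.0306,  0.0422]), [np.float64(0.0013680198622912588), np.float64(0.0013680198622912066)])
```

```bash
python3 -m inch '{"gripper":[0.094,0.094,0.094,0.094],"travel":[[0.03,-0.02,0],[0.06,-0.04,0],[0.06,-0.04,0],[0.06,-0.04,0]],"twist":[0,0,0,0]}'
python3 - <<'E'
from h import *
import pickle
p=imaging.camera_params("wrist"); im=imaging.read_camera("wrist"); pickle.dump((p,im),open("w1.pkl","wb")); cv2.imwrite("pics/w1.png",im[:,:,::-1])
E
python3 -m inch '{"gripper":[0.094,0.094,0.094,0.094,0.094],"travel":[[-0.05,-0.02,0],[-0.1,-0.04,0],[-0.15,-0.06,0],[-0.2,-0.07,0],[-0.25,-0.07,0]],"twist":[0,0,0,0,0]}'
python3 -m inch '{"gripper":[0.094,0.094],"travel":[[-0.01,0,0],[-0.01,0,0]],"twist":[0,0]}'
python3 - <<'E'
from h import *
import pickle
p=imaging.camera_params("wrist"); im=imaging.read_camera("wrist"); pickle.dump((p,im),open("w2.pkl","wb")); cv2.imwrite("pics/w2.png",im[:,:,::-1])
E
```

```text
t: 0.55
tool_pos: [0.5094, 0.0602, 0.2046]
orientation: [-2.22, -2.222, 0.002]
force: [0.1, -0.4, -0.3]
width: 0.0943
t: 1.1
tool_pos: [0.4393, -0.1807, 0.2051]
orientation: [2.223, 2.22, -0.002]
force: [1.6, 0.7, 0.2]
width: 0.0941
t: 1.3
tool_pos: [0.4389, -0.1931, 0.2047]
orientation: [-2.228, -2.214, 0.003]
force: [-0.4, 1.3, 0.8]
width: 0.0941
```

View pics/w1.png

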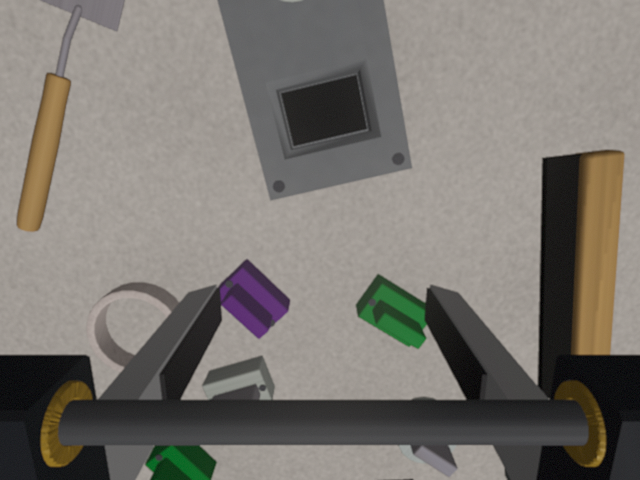

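View pics/w2.png

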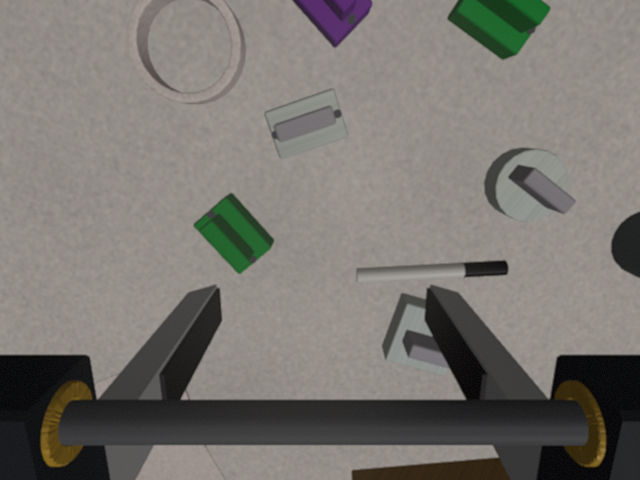

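Wrist view 1 shows the recess centred near (325,110), with the dark opening at (280–370, 75–148). View 2 shows the grey rectangular insert unobstructed at (306,123). I'll measure both by rectifying masks onto the right planes.

```bash
python3 - <<'E'
from h import *
import pickle
np.set_printoptions(precision=4,suppress=True)
def rect(p,mask,z,lab):
    cs,_=cv2.findContours(mask.astype(np.uint8),cv2.RETR_EXTERNAL,cv2.CHAIN_APPROX_NONE)
    c=max(cs,key=cv2.contourArea)[:,0]
    w=plane("",c,z,p)[:,:2]*1000
    r=cv2.minAreaRect(w.astype(np.float32)); b=cv2.boxPoints(r)
    e=[b[1]-b[0],b[2]-b[1]]; L=max(e,key=np.linalg.norm)
    print(lab,"n",len(c),"c",np.array(r[0]),"size",sorted(r[1]),"long axis deg",np.degrees(np.arctan2(L[1],L[0]))%180, "bbox",c.min(0),c.max(0))
p,im=pickle.load(open("w1.pkl","rb")); 
sub=np.zeros(im.shape[:2],bool); sub[50:170,250:400]=1
g=im.max(2); print("recess profile row110",g[110,255:400:4], "col 325",g[50:170:4,325])
for t in (40,55): rect(p,(g<t)&sub,.030,f"recess dark<{t} z30")
rect(p,(g<40)&sub,.016,"dark at z16")
print("outer chamfer corners",plane("",[(267,80),(365,65),(382,136),(287,157)],.036,p).mean(0))
print("plate near corners",plane("",[(411,167),(270,199)],.036,p))
p,im=pickle.load(open("w2.pkl","rb"))
print("insert px",im[105,290],im[125,306],im[145,290],"table",im[170,306],im[70,300])
hsv=cv2.cvtColor(im,cv2.COLOR_RGB2HSV); print("hsv",hsv[105,290],hsv[125,306],hsv[145,290],hsv[170,306])
q=im.astype(int); sub[:]=0; sub[80:170,255:360]=1
m=(q[:,:,1]>=q[:,:,0]+2)&sub
m=cv2.morphologyEx(m.astype(np.uint8),cv2.MORPH_CLOSE,np.ones((15,15)))
m=cv2.morphologyEx(m,cv2.MORPH_OPEN,np.ones((5,5)))
rect(p,m>0,.028,"insert body z28")
print("bar ends top",plane("",[(274,133),(339,114)],.058,p), "corners",plane("",[(265,115),(335,89),(348,130),(280,158)],.028,p))
cv2.imwrite("pics/c.png",np.hstack([cv2.resize(im[70:180,240:370,::-1],None,fx=3,fy=3),cv2.cvtColor(cv2.resize(m[70:180,240:370]*255,None,fx=3,fy=3),cv2.COLOR_GRAY2BGR)]))
E
```

```text
recess profile row110 [105 103 104 104 105 106 107  85  38  37  37  39  36  37  37  35  32  33
  33  35  36  33  36  36  36  37  37  68  58  74  84 106 107 106 106 106
 107] col 325 [103 103 103 103 102 106  96  77  66  33  35  34  35  35  35  35  33  31
  35  35  36  37  63  77  70  95 105 106 104 106]
recess dark<40 z30 n 252 c [510.6343 151.8399] size [40.254642486572266, 59.191558837890625] long axis deg 12.934383 bbox [283  77] [364 143]
recess dark<55 z30 n 247 c [510.6049 151.8525] size [41.26438522338867, 60.476863861083984] long axis deg 12.88437 bbox [282  76] [365 144]
dark at z16 n 252 c [510.6722 152.3543] size [41.847225189208984, 61.5333366394043] long axis deg 12.934402 bbox [283  77] [364 143]
outer chamfer corners [0.5116 0.1519 0.036 ]
plate near corners [[0.5818 0.1079 0.036 ]
 [0.4658 0.0814 0.036 ]]
insert px [135 138 132] [117 113 115] [133 135 129] table [146 141 135] [152 146 141]
hsv [ 45  11 138] [165   9 117] [ 40  11 135] [ 16  19 146]
insert body z28 n 349 c [ 426.2378 -111.698 ] size [38.139198303222656, 58.127845764160156] long axis deg 17.55031 bbox [267  91] [345 156]
bar ends top [[ 0.4031 -0.1183  0.058 ]
 [ 0.4517 -0.105   0.058 ]] corners [[ 0.393  -0.1045  0.028 ]
 [ 0.4496 -0.0851  0.028 ]
 [ 0.4602 -0.1167  0.028 ]
 [ 0.404  -0.1388  0.028 ]]
```

View pics/c.png

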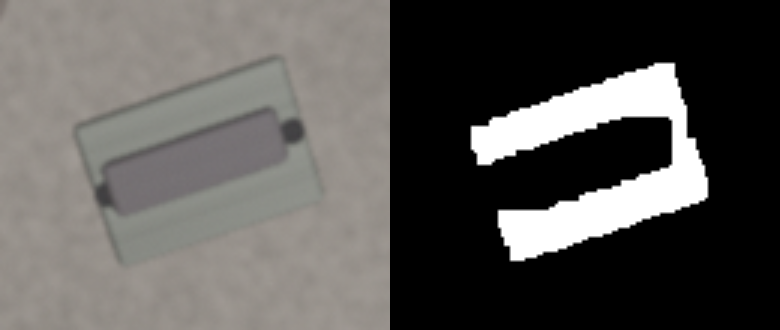

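Insert: centre (0.4264, -0.1115), bar at about 18°. Recess: centre (0.511, 0.152), axis at 12.9°. Next I turn +72° and move above the insert with the jaws at 45 mm.

```bash
python3 -m inch '{"gripper":[0.045,0.045,0.045,0.045,0.045],"travel":[[0.03,-0.006,0],[0.06,-0.012,0],[0.082,-0.012,0],[0.082,-0.012,0],[0.082,-0.012,0]],"twist":[8.5,17,25.5,34,42]}'
python3 -m inch '{"gripper":[0.045,0.045,0.045,0.045,0.045],"travel":[[0,0,0.02],[0,0,0.04],[0,0,0.06],[0,0,0.08],[0,0,0.08]],"twist":[8.5,17,25.5,30,30]}'
cat > st.py <<'E'
from h import *
from scipy.spatial.transform import Rotation as R
import sys
def need(x,y,a):
    s=env.state(); M=R.from_rotvec(s["orientation"]).as_matrix(); p=s["tool_pos"]
    yaw=np.degrees(np.arctan2(M[1,0],M[0,0]))
    print("pos",p.round(4),"yaw",round(yaw,2),"tilt",np.degrees(np.arccos(-M[2,2])).round(2),"travel mm",(M.T@np.array([x-p[0],y-p[1],0])*1000).round(1),"twist",round((yaw-a+90)%180-90,2),"F",s["force"].round(1),"w",s["width"].round(4),"j6",s["joint_positions"][5].round(2),"t",s["t"])
if __name__=="__main__": need(*map(float,sys.argv[1:]))
E
python3 st.py 0.4264 -0.1115 18
```

```text
t: 1.85
tool_pos: [0.4277, -0.1067, 0.205]
orientation: [-2.872, -1.27, 0.001]
force: [-0.2, -0.2, -0.3]
width: 0.0574
t: 2.35
tool_pos: [0.4257, -0.1041, 0.1221]
orientation: [-3.099, -0.488, 0.01]
force: [0.5, 0.3, -0.3]
width: 0.0448Traceback (most recent call last):
  File "st.py", line 8, in <module>
    if __name__=="__main__": need(*map(float,sys.argv[1:]))
                             ~~~~^^^^^^^^^^^^^^^^^^^^^^^^^^
  File "st.py", line 7, in need
    print("pos",p.round(4),"yaw",round(yaw,2),"tilt",np.degrees(np.arccos(-M[2,2])).round(2),"travel mm",(M.T@np.array([x-p[0],y-p[1],0])*1000).round(1),"twist",round((yaw-a+90)%180-90,2),"F",s["force"].round(1),"w",s["width"].round(4),"j6",s["joint_positions"][5].round(2),"t",s["t"])
                                                                                                                                                                                                                        ^^^^^^^^^^^^^^^^
AttributeError: 'float' object has no attribute 'round'
```

```bash
sed -i 's/s\["width"\].round(4)/round(s["width"],4)/' st.py; python3 st.py 0.4264 -0.1115 18
```

```text
pos [ 0.4257 -0.1041  0.1221] yaw 17.88 tilt 0.44 travel mm [-1.7  7.3 -0. ] twist -0.12 F [ 0.5  0.3 -0.3] w 0.0448 j6 0.89 t 2.35
```

```bash
python3 -m inch '{"gripper":[0.045,0.045,0.045,0.045],"travel":[[-0.002,0.007,0.02],[-0.002,0.007,0.04],[-0.002,0.007,0.04],[-0.002,0.007,0.04]],"twist":[0,0,0,0]}'; python3 st.py 0.4264 -0.1115 18
python3 - <<'E'
from h import *
cv2.imwrite("pics/w3.png",imaging.read_camera("wrist")[:,:,::-1])
E
```

```text
t: 2.75
tool_pos: [0.4263, -0.1106, 0.0831]
orientation: [-3.099, -0.491, 0.008]
force: [-0.3, 0.1, 0.3]
width: 0.045
pos [ 0.4263 -0.1106  0.0831] yaw 18.01 tilt 0.39 travel mm [-0.2  0.9 -0. ] twist 0.01 F [-0.3  0.1  0.3] w 0.045 j6 0.87 t 2.75
```

View pics/w3.png

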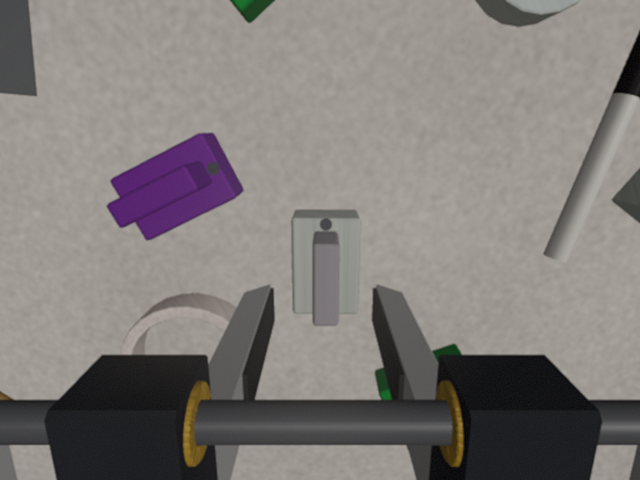

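The wrist view shows the bar, (326,280), centred between the jaws and parallel to the pads. I'll descend, grip and lift.

```bash
python3 -m inch '{"gripper":[0.045,0.045,0.045,0.045,0.045],"travel":[[0,0.001,0.02],[0,0.001,0.04],[0,0.001,0.051],[0,0.001,0.051],[0,0.001,0.051]],"twist":[0,0,0,0,0]}' 40
python3 -m inch '{"gripper":[0.0,0,0,0,0],"travel":[[0,0,0],[0,0,0],[0,0,0],[0,0,0],[0,0,0]],"twist":[0,0,0,0,0]}' 40
python3 -m inch '{"gripper":[0.0,0,0,0,0],"travel":[[0,0,-0.01],[0,0,-0.03],[0,0,-0.06],[0,0,-0.09],[0,0,-0.09]],"twist":[0,0,0,0,0]}' 40
python3 st.py 0.511 0.152 12.9
```

```text
t: 3.3
tool_pos: [0.4276, -0.1119, 0.0337]
orientation: [-3.1, -0.491, 0.004]
force: [-0.3, 0.2, -0.8]
width: 0.045
t: 3.8
tool_pos: [0.4277, -0.1119, 0.0339]
orientation: [-3.1, -0.491, 0.004]
force: [0.2, 0.8, 0.9]
width: 0.0133
t: 4.3
tool_pos: [0.4309, -0.1133, 0.129]
orientation: [3.101, 0.491, 0.01]
force: [1.1, -0.0, -1.2]
width: 0.0139
pos [ 0.4309 -0.1133  0.129 ] yaw 18.0 tilt 0.37 travel mm [ 1.582e+02 -2.275e+02  2.000e-01] twist 5.1 F [ 1.1 -0.  -1.2] w 0.0139 j6 0.87 t 4.3
```

```bash
python3 -m inch '{"gripper":[0,0,0,0,0],"travel":[[0.015,-0.022,0],[0.038,-0.055,0],[0.061,-0.088,0],[0.084,-0.121,0],[0.107,-0.154,0]],"twist":[1,2,3,4,5]}' 40
python3 -m inch '{"gripper":[0,0,0,0],"travel":[[0.02,-0.035,0],[0.04,-0.06,0],[0.04,-0.06,0],[0.04,-0.06,0]],"twist":[0,0,0,0]}' 40
python3 st.py 0.511 0.152 12.9
```

```text
t: 4.8
tool_pos: [0.4844, 0.0677, 0.1277]
orientation: [3.12, 0.354, 0.006]
force: [0.5, -0.5, -2.0]
width: 0.0134
t: 5.2
tool_pos: [0.5091, 0.1352, 0.1261]
orientation: [3.118, 0.356, 0.001]
force: [0.1, -0.4, -1.8]
width: 0.0136
pos [0.5091 0.1352 0.1261] yaw 13.03 tilt 0.17 travel mm [  5.7 -15.9  -0. ] twist 0.13 F [ 0.1 -0.4 -1.8] w 0.0136 j6 1.5 t 5.2
```

```bash
python3 -m inch '{"gripper":[0,0,0,0],"travel":[[0.006,-0.016,0.01],[0.006,-0.016,0.03],[0.006,-0.016,0.034],[0.006,-0.016,0.034]],"twist":[0,0,0,0]}' 40
python3 st.py 0.511 0.152 12.9
python3 - <<'E'
from h import *
import pickle
p=imaging.camera_params("wrist"); im=imaging.read_camera("wrist"); pickle.dump((p,im),open("w4.pkl","wb"))
cv2.imwrite("pics/w4.png",im[:,:,::-1])
E
```

```text
t: 5.6
tool_pos: [0.5101, 0.1507, 0.0908]
orientation: [3.118, 0.354, -0.004]
force: [-0.2, -0.3, -1.3]
width: 0.0137
pos [0.5101 0.1507 0.0908] yaw 12.94 tilt 0.24 travel mm [ 1.1 -1.1 -0. ] twist 0.04 F [-0.2 -0.3 -1.3] w 0.0137 j6 1.53 t 5.6
```

View pics/w4.png

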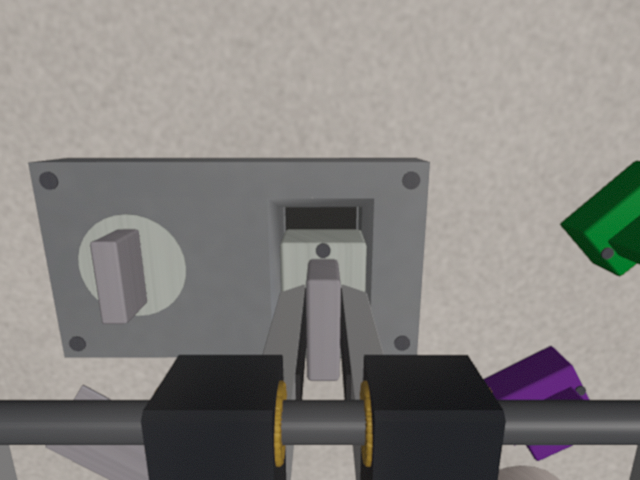

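View 4 shows the held insert straight and over the recess: body front edge at (283–365, 232), mouth edge at (271–375, 199). I'll check it numerically.

```bash
python3 - <<'E'
from h import *
import pickle
p,im=pickle.load(open("w4.pkl","rb"))
a=np.radians(12.9); B=np.array([[np.cos(a),np.sin(a)],[-np.sin(a),np.cos(a)]])
t=env.state()["tool_pos"]; zt=t[2]-.034+.028
loc=lambda px,z:((plane("",px,z,p)[:,:2]-t[:2])@B.T*1000).round(1)
print("insert top far corners",loc([(283,232),(365,232)],zt).tolist())
print("insert body bar top far corners",loc([(308,261),(340,261)],zt+.03).tolist())
print("mouth far corners",loc([(271,199),(375,199)],.036).tolist())
print("dark far corners z30",loc([(285,206),(357,206)],.030).tolist())
print("plate corners",loc([(429,160),(30,163),(415,357),(65,357)],.036).tolist())
print("floor left/right at row 220 z16", loc([(285,220),(358,220)],.016).tolist())
E
```

```text
insert top far corners [[32.4, 18.2], [32.4, -18.7]]
insert body bar top far corners [[28.3, 6.1], [28.3, -6.2]]
mouth far corners [[39.1, 29.1], [39.1, -29.2]]
dark far corners z30 [[34.0, 21.9], [34.1, -19.7]]
plate corners [[60.6, -58.0], [58.9, 160.1], [-60.3, -57.6], [-60.0, 160.5]]
floor left/right at row 220 z16 [[22.8, 23.3], [22.8, -21.7]]
```

```bash
python3 -m inch '{"gripper":[0,0,0,0,0],"travel":[[-0.0015,0,0.008],[-0.0015,0,0.018],[-0.0015,0,0.028],[-0.0015,0,0.036],[-0.0015,0,0.036]],"twist":[0,0,0,0,0]}' 50
python3 st.py 0.511 0.152 12.9
```

```text
t: 6.15
tool_pos: [0.5087, 0.1504, 0.0541]
orientation: [3.118, 0.354, -0.004]
force: [0.3, 0.3, -2.9]
width: 0.0135
pos [0.5087 0.1504 0.0541] yaw 12.95 tilt 0.24 travel mm [ 2.6 -1.1 -0. ] twist 0.05 F [ 0.3  0.3 -2.9] w 0.0135 j6 1.53 t 6.15
```

Now 16 mm into the recess without contact. I'll press in small steps.

```bash
python3 -m inch '{"gripper":[0,0,0],"travel":[[0,0,0.003],[0,0,0.005],[0,0,0.006]],"twist":[0,0,0]}' 60
python3 -m inch '{"gripper":[0,0,0],"travel":[[0,0,0.002],[0,0,0.004],[0,0,0.005]],"twist":[0,0,0]}'
```

```text
t: 6.45
tool_pos: [0.5088, 0.1504, 0.0496]
orientation: [3.118, 0.354, -0.004]
force: [-3.3, -0.2, 6.8]
width: 0.0137
t: 6.75
tool_pos: [0.5088, 0.1504, 0.0467]
orientation: [3.118, 0.354, -0.003]
force: [-4.7, -0.5, 7.4]
width: 0.0136
```

```bash
python3 -m inch '{"gripper":[0,0,0],"travel":[[0,0,0.003],[0,0,0.005],[0,0,0.006]],"twist":[0,0,0]}'
python3 -m inch '{"gripper":[0,0,0],"travel":[[0,0,0.001],[0,0,0.002],[0,0,0.003]],"twist":[0,0,0]}'
```

```text
t: 7.05
tool_pos: [0.5088, 0.1504, 0.0428]
orientation: [3.118, 0.355, -0.002]
force: [-4.2, -1.5, 7.4]
width: 0.0135
t: 7.35
tool_pos: [0.5093, 0.1506, 0.0418]
orientation: [3.118, 0.355, 0.0]
force: [-4.3, -1.8, 12.1]
width: 0.0136
```

```bash
python3 -m inch '{"gripper":[0,0,0],"travel":[[0,0,0.002],[0,0,0.004],[0,0,0.004]],"twist":[0,0,0]}'
```

```text
t: 7.65
tool_pos: [0.5095, 0.1506, 0.0418]
orientation: [3.118, 0.355, 0.001]
force: [-8.1, -2.7, 17.8]
width: 0.0137
```

Height stays at 0.0418 while the force rises to 18 N, so the insert is on the stop. I'll unload, release gently and retreat.

```bash
python3 -m inch '{"gripper":[0,0.03,0.035,0.035,0.035],"travel":[[0,0,0.001],[0,0,0.001],[0,0,0.0],[0,0,0],[0,0,0]],"twist":[0,0,0,0,0]}' 
python3 -m inch '{"gripper":[0.035,0.035,0.035,0.035,0.035],"travel":[[0,0,-0.02],[0,0,-0.05],[0,0,-0.09],[0,0,-0.12],[0,0,-0.12]],"twist":[0,0,0,0,0]}'
python3 -m inch '{"gripper":[0.035,0.035,0.035,0.035],"travel":[[-0.05,0,0],[-0.1,0,0],[-0.1,0,0],[-0.1,0,0]],"twist":[0,0,0,0]}'
python3 - <<'E'
from h import *
import pickle
p=imaging.camera_params("wrist"); im=imaging.read_camera("wrist"); pickle.dump((p,im),open("w5.pkl","wb"))
s=imaging.read_camera("side"); c=imaging.read_camera("scene")
top=im[:,:,::-1]
z=np.hstack([cv2.resize(s[160:250,190:320,::-1],(400,277)),cv2.resize(c[140:460,150:520,::-1],(400,277))])
cv2.imwrite("pics/e.png",np.vstack([z,cv2.resize(top[:300],(800,375))[:320]]))
print(env.state()["force"],env.state()["t"])
E
```

```text
t: 8.15
tool_pos: [0.5093, 0.1506, 0.0414]
orientation: [3.118, 0.355, 0.0]
force: [-0.9, -0.4, -1.2]
width: 0.0348
t: 8.65
tool_pos: [0.5123, 0.1516, 0.167]
orientation: [3.118, 0.355, 0.017]
force: [0.8, -0.2, 0.7]
width: 0.0352
t: 9.05
tool_pos: [0.4139, 0.129, 0.1647]
orientation: [3.118, 0.355, 0.016]
force: [-0.2, -0.5, 0.6]
width: 0.0348
[ 0.14637713 -0.42030369  0.45277243] 9.2
```

View pics/e.png

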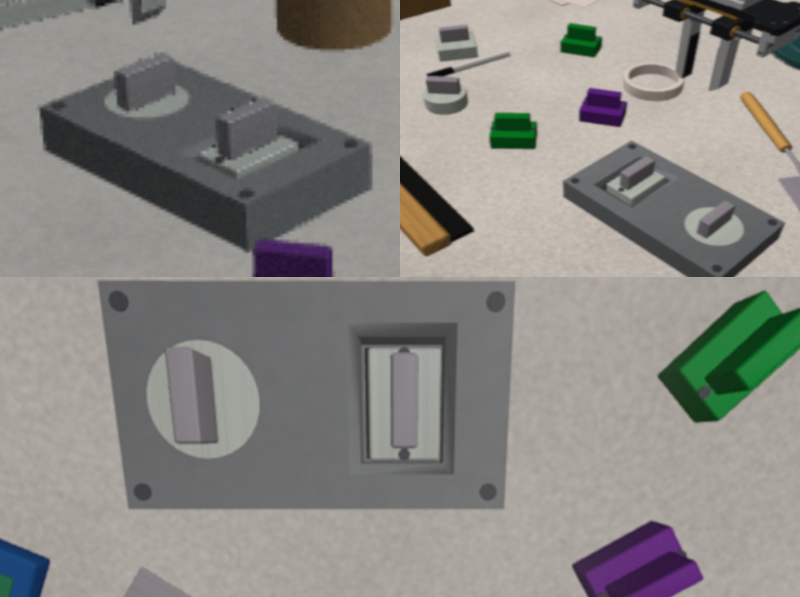

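The composite shows the insert seated at (403,402), parallel to the recess, with the square and round inserts in place. I'll check the flush height numerically by the apparent body size.

```bash
python3 - <<'E'
from h import *
import pickle
p,im=pickle.load(open("w5.pkl","rb"))
m=(im.max(2)>125).astype(np.uint8); m[:,:260]=0; m[:,375:]=0; m[:40]=0; m[160:]=0
m=cv2.morphologyEx(m,cv2.MORPH_CLOSE,np.ones((25,25)))
cs,_=cv2.findContours(m,cv2.RETR_EXTERNAL,cv2.CHAIN_APPROX_NONE); c=max(cs,key=cv2.contourArea)[:,0]
print(c.min(0),c.max(0))
for z in (.036,.044):
    r=cv2.minAreaRect((plane("",c,z,p)[:,:2]*1000).astype(np.float32)); print(z,r)
# bar tops: two-view height, insert vs fixed
for n,a,b in (("insert",(370,302),(269.5,196)),("fixed",(442,384),(237,182))):
    print(n,tri(("scene",a),("side",b)))
cc=imaging.read_camera("scene"); s=imaging.read_camera("side")
cv2.imwrite("pics/f.png",np.hstack([cv2.resize(cc[300:420,320:480,::-1],(400,300)),cv2.resize(s[165:240,210:310,::-1],(400,300))]))
E
```

```text
[295  56] [352 145]
0.036 ((509.1239929199219, 150.17349243164062), (58.78020095825195, 39.12590789794922), 12.999635696411133)
0.044 ((508.58087158203125, 150.10043334960938), (57.25727081298828, 38.1121940612793), 12.999639511108398)
insert (array([0.48960274, 0.11951424, 0.08026149]), [np.float64(0.0023504571103147203), np.float64(0.0023504571103147454)])
fixed (array([0.48512427, 0.25528951, 0.06240154]), [np.float64(0.0011075360651503208), np.float64(0.0011075360651502952)])
```

View pics/f.png

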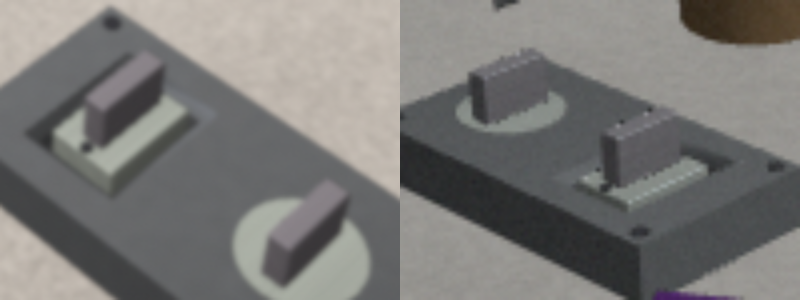

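```bash
python3 - <<'E'
from h import *
print("insert bar top",tri(("scene",(369.8,331.8)),("side",(270.3,195.8))))
print("fixed bar top",tri(("scene",(443.2,386.4)),("side",(237,180.8))))
print("insert near bottom bar corners scene z36",plane("scene",[(320+53/2.5,300+139/2.5),(320+110/2.5,300+178/2.5),(320+193/2.5,300+112/2.5)],.036))
E
```

```text
insert bar top (array([0.50879812, 0.14896156, 0.06377677]), [np.float64(0.0014094998275865414), np.float64(0.0014094998275863786)])
fixed bar top (array([0.48702227, 0.25908036, 0.06348397]), [np.float64(0.001225322157103448), np.float64(0.0012253221571034423)])
insert near bottom bar corners scene z36 [[0.54449357 0.1435613  0.036     ]
 [0.53465329 0.17819287 0.036     ]
 [0.47427746 0.16548845 0.036     ]]
```

```bash
python3 -c "
from rig import env
print(env.hand_in())"
```

```text
the job is handed in; nothing more can be done
None
```

The rectangular insert is in the recess, pressed down to its stop and released, and the job is handed in. No verdict was reported. I gripped it by its bar, lowered it in without contact until it met the pad, then pressed to about 18 N. At the stop the tool's height held at 0.0418 m while the force kept rising.

**Last checks:**
- **Position:** the insert's centre measured (0.509, 0.150), about 3 mm from the recess centre I had measured. Its direction was within about 0.1° of the recess.
- **Flushness:** its bar top was level with the fixed round insert's bar top, 63.8 mm against 63.5 mm. Both read about 2 mm under the nominal 66 mm, within the camera calibration. The tool moved down the expected 8 mm during the press, and the body's apparent size (58.8 x 39.1 mm) also fits plate level.
- **Square and round inserts:** they looked undisturbed in the last picture; I did not measure their positions again.
- **Arm:** it is clear of everything, and the force reading is near zero.

One early two-view check gave a wrong height of 80 mm because I had typed the wrong pixel row. Redone with corrected pixels, it gave the 63.8 mm above.

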